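Start the sorter after a changeover

TASK

Start the component sorter with the fingertips, without gripping anything: push the open clear hood of the test head down until it is fully shut, then press the raised end of the large rocker until it is fully over, on, then press the square reset button fully in and let it come back, and then press the plain round start button next to it fully in. Press nothing else on the console, do not lift the hood, leave the loose bins, tools and other things standing where they are, and finish clear of everything.

Things in the scene. Friction and masses are not known exactly. Their poses are not given: they have to be found in the camera images.
- hood (a joint): Angle of the hinged clear hood of the test head in rad: 0 fully shut (level, resting on its box), larger is further open; starts between 0.45 and 0.9. An aluminium-framed clear plate 196 mm from hinge to front edge, 220 mm wide, 8 mm thick. A stiff friction hinge on its far edge keeps it wherever it is left; 1 to 6 N down on its upper side closes it.
- testhead: Fixed open-topped metal box under the hood, 200 mm deep, 220 mm wide, 112 mm high, with the sorter's black index table inside. Origin under its middle on the table; x points from its front to its back (away from the robot at yaw 0).
- hood_hinge (a point): Point on the fixed test head at the middle of the hood's far edge, level with the upper face of the shut hood (120 mm above the table); the hinge axis runs through here along this frame's y, 8 mm below this point. Frame as the test head's: x from its front to its back, z up. The shut hood reaches 196 mm from here along -x.
- hood_edge (a point): Middle of the hood's front (free) edge on its upper face; moves with the hood. z is the normal of the upper face, x points to the hinge. A black finger tab, 70 mm wide, sticks out 21 mm in front of it.
- mains (a joint): Large black mains rocker on the console, 0 = off (far end raised), 0.4 rad = on (far end pressed level). It is held by stiff friction and stays where it is left, so push it right down until the far half is level with the panel; about 5 N at its end.
- mains_raised (a point): Point on the upper face of the raised (far) half of the large rocker, 14 mm from its pivot and 5 mm in from its end; moves with it. The rocker is 26 mm wide and 38 mm long, in the far left corner of the console as seen from its front. When on, this point lies about 6 mm lower. The bezel stands 3 mm above the panel, 4 mm below the pressed half.
- reset (a joint): Travel of the square reset button in m: 0 out, 0.006 fully in; sprung, 2 N to start and 5.4 N fully in.
- reset_top (a point): Centre of the top face of the square reset button (25 x 25 mm, 13 mm above the panel), the left button of the front row; z is the panel normal, which leans 0.15 rad towards the front of the console; the x axis runs up the panel towards its back edge, y to its left. The caps of the front row are 65 mm apart.
- start (a joint): Travel of the round start button in m: 0 out, 0.006 fully in; sprung, 2 N to start and 5.4 N fully in.
- start_top (a point): Centre of the top face of the plain round start button (25 mm diameter, 13 mm above the panel), the middle button of the front row; axes as for reset_top.
- stop (a joint): Travel of the stop button in m, 0 out; not to be pressed.
- stop_top (a point): Top centre of the stop button, a wider domed cap 35 mm in diameter on a thin stem, right end of the front row; not to be pressed.
- estop (a joint): Travel of the emergency stop in m, 0 out; not to be pressed.
- estop_top (a point): Top centre of the emergency stop, a mushroom 40 mm in diameter standing 41 mm above the panel in the far right corner of the console; not to be pressed.
- lamp (a joint): Small lamp rocker, 0 = off, 0.4 rad = on; leave it off.
- lamp_raised (a point): Raised end of the small lamp rocker (21 x 12 mm), in the middle of the far row of the console, 58 mm to the right of the large rocker; leave alone.
- console: Grey operator console, fixed, its low front edge towards the robot, 200 mm deep, 220 mm wide, sloping aluminium panel 55 mm high at the front and 85 mm at the back. Origin under its middle on the table; x points from its front to its back (away from the robot at yaw 0), y to its left. It stands on the left or the right of the robot's centre line, the test head on the other side.
- bin_mid: Loose clear bin with a lid and a steel ball knob, 85 x 62 mm, 125 mm high over the knob, between test head and console. Origin under its middle. Leave alone.
- bin_left: A second such bin behind the work. Leave alone.
- bin_right: A third such bin behind the work. Leave alone.
- screwdriver: Loose screwdriver 160 mm long lying at the left. Leave alone.
- reel: Loose white tape reel 100 mm in diameter, 14 mm high, lying flat at the right. Leave alone.
- cleaner: Loose small bottle, 44 mm in diameter, 100 mm high, in front of bin_mid. Leave alone.
- cup: Loose steel cup, 60 mm in diameter, 50 mm high, behind the work. Leave alone.

How it is judged:
By the outcome, as a careful person would: the job done as asked, in the order asked, and still so for the second after the job is handed in, with the robot touching nothing.
It also fails if it takes over 48 s, if anything falls off the work surface, if the arm or the gripper's body presses on something with over 40 N, if the wrist force passes 120 N, or if a joint passes its speed limit or range.

ROBOT

A 6-joint arm with a two-finger parallel gripper is mounted at the origin on the work surface. World frame = base frame: x ahead of the robot, y to its left, z up, the work surface at z = 0. Lengths are in mm, angles in rad, forces in N, time in s.
With the tool pointing down it reaches from about 350 to 950 mm from the base axis. Payload 17.4 kg.
Tool frame: the origin (TCP) lies at the very end of the fingers, on their centre line; the grasp point (between the pads) lies 19 mm behind it; z points along the fingers, y is the direction in which the jaws open and shut (so a half turn about z gives the same grasp; the last joint's range is limited). The gripper opens to 93 mm and grips with 3 to 60 N. Pads are 15 mm wide; open, the fingers measure 128 mm over their backs; the gripper's body (75 mm by 188 mm) begins 65 mm behind the grasp point.
Start: joints at [1.31, 0.116, 1.442, -0, 1.584, -0.038], TCP at [149.157, 658.319, 191.946] pointing down, gripper open.
Joint ranges: [-2.83, 2.83], [-0.83, 2.19], [0.07, 2.5], [-1.14, 4.28], [0.01, 3], [-2.97, 2.97]. Speed limits (rad/s): [1.89, 1.89, 2.22, 3.14, 3.14, 3.14].

INTERFACE

Orientations are given as a 3x3 rotation matrix whose columns are the frame's x, y, z axes.
In Python, from bench import * gives the robot as it stands.
- The arm moves only by the tool arm_command, never from a script. Its argument "increments" is one flat list of numbers, 7 for each row, row after row: the shift along the tool's x, y, z in cm, then the turn, a rotation vector about the tool's x, y, z in degrees, then the finger opening in cm, from 0 to 9.3. In form: [x, y, z, ax, ay, az, fingers, x, y, z, ax, ay, az, fingers, ...]. A call has 1 to 8 rows; each row is the pose to reach, as a shift and turn from the pose commanded when the call began, along the tool's axes at that moment; what a row does not reach only later rows make up. A row lasts 1/10 s, in which the tool goes at most 50 mm and 8.59 degrees, less where a joint would pass 70% of its speed; a pose out of reach is approached as far as the arm can. A call with a gripper value outside its range is refused whole. The fingers move at their own pace and stop on an object; the grip force is fixed at half the most. Time passes only in rows, so rows that repeat a pose let the fingers close. It gives the time, the measured TCP pose, the force and the opening at its end, in the units of the state.
- sense(): the state, without advancing time (a new reading comes with each control period).
- capture(name): name is "scene" or "top" or "wrist"; returns a dict with "image" (384x512x3 uint8, red, green, blue), "fx", "fy", "cx", "cy" (pixels), "R" (3x3) and "t" (3): a world point X has camera coordinates R X + t. Camera axes: x right, y down, z forward; pixel columns grow to the right and rows downward; lengths in mm; the calibration is good to about 2 mm. A picture is of the moment at which its call begins. There is no depth.
- finish_job(): hands the job in, once; it reports no verdict.
The state is a dict: "clock": time; "qpos": joint angles; "dq": joint speeds; "joint_efforts": joint torques, N m; "ee_pos": TCP position; "orientation": TCP orientation; "contact_force": force on the tool from outside, world axes, zero at the start; "wrist_torque": the same for the moment, N m; "gripper_width": finger opening in mm.
Only numpy, scipy, OpenCV 4.12 (cv2) and the standard library are available. Lean on these libraries where they do the work, as an engineer would, in place of code of your own. Each camera call takes 0.05 s, during which the arm holds its last target. There are 200 camera calls.

## Working session

There is one attempt and no reset: what is moved stays moved. The work goes in short steps, Python scripts to look and compute and a tool call to move; the robot and the scene stay as the last step left them, time stands still between calls to the robot, and variables do not carry over. Pictures are saved under pics/ and viewed, about 8 in all and at most 12, crops included, and the job is handed in when it is done.

Besides the shell and the picture viewer there is one more tool, called after "Call:" as name(argument=value, ...), one argument or row to a line, values as JSON. arm_command: Moves the arm, as the interface text tells. Its arguments: {"type":"object","properties":{"increments":{"type":"array","items":{"type":"number"}}},"required":["increments"]}

```bash
mkdir -p pics; python3 - <<'E'
from bench import *
import cv2,pickle
d={}
for n in("scene","top"):
    c=capture(n);d[n]=c;cv2.imwrite(f"pics/{n}0.png",cv2.resize(c["image"][:,:,::-1],(800,600),interpolation=cv2.INTER_CUBIC))
    print(n,c["fx"],c["cx"],c["cy"],c["R"],c["t"])
pickle.dump(d,open("c0.pkl","wb"))
s=sense();print(s["clock"],s["ee_pos"],s["orientation"],s["contact_force"],s["gripper_width"])
E
```

```text
scene 361.4437819034471 249.6524058184038 192.9174206335555 [[ 0.80844663  0.58855616  0.00396198]
 [ 0.41859799 -0.57023222 -0.70683162]
 [-0.41375085  0.57309412 -0.70737074]] [-475.53585352 -163.06282251 1380.20810492]
top 426.26064691750923 251.36345281360028 186.4335870674989 [[-0.1067135  -0.99428057 -0.00428734]
 [-0.97168418  0.10520059 -0.21157194]
 [ 0.2108129  -0.01841164 -0.97735302]] [  54.22391514  594.95779805 1136.87567289]
0.1 [149.11165673 658.10074512 191.30301197] [[-9.75279114e-01  2.20976434e-01 -2.56645620e-04]
 [ 2.20976582e-01  9.75278584e-01 -1.01713726e-03]
 [ 2.55376120e-05 -1.04870540e-03 -9.99999450e-01]] [ 0.17864018  0.96007113 -0.15320622] 92.90966955591593
```

View pics/top0.png

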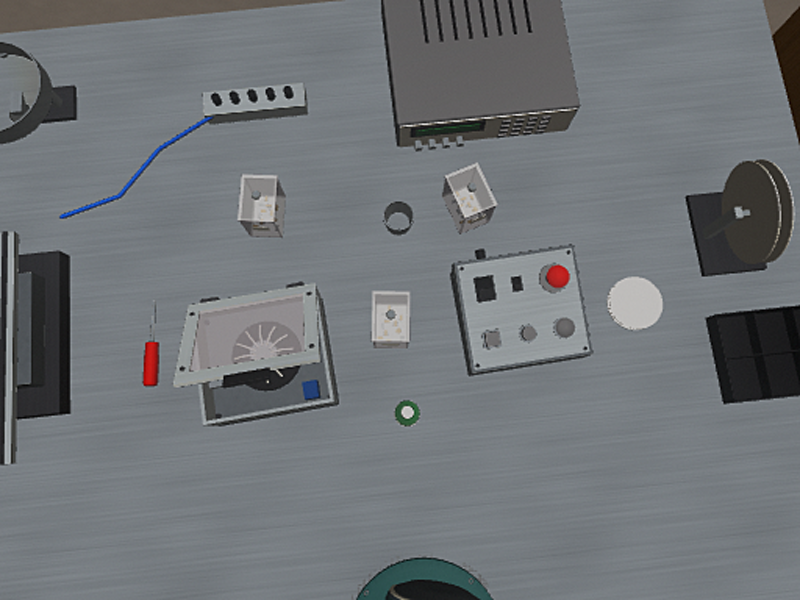

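View pics/scene0.png

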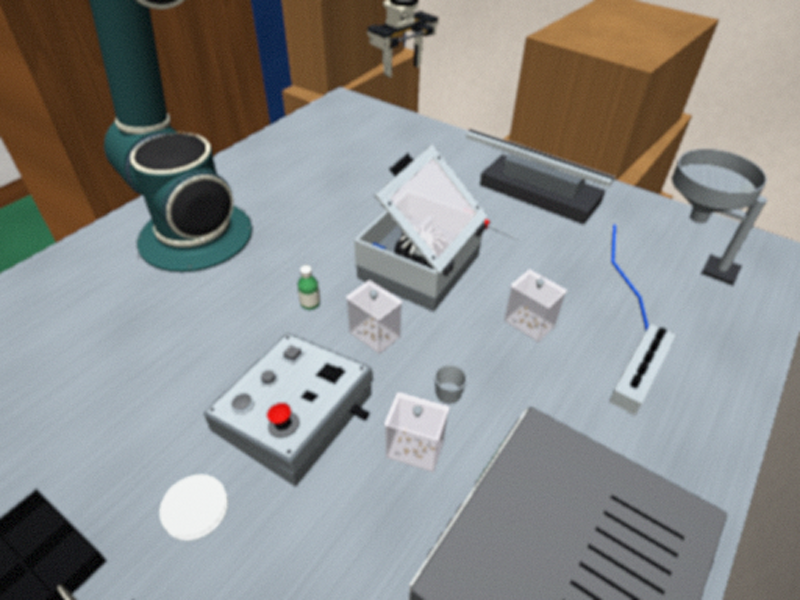

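The top view shows the test head at left, with its hood open (front edge from (174,386) to (318,362)). The console is at right, with reset (492,338), start (529,333), mains (485,288), stop (564,327) and estop (558,276). The scene view shows the same layout from behind. Next I'll triangulate these points.

```bash
cat > h.py <<'E'
import numpy as np,pickle
from scipy.optimize import least_squares
d=pickle.load(open("c0.pkl","rb"))
def proj(n,X,D=d):
    c=D[n];p=np.asarray(X)@c["R"].T+c["t"];return np.stack([c["fx"]*p[...,0]/p[...,2]+c["cx"],c["fy"]*p[...,1]/p[...,2]+c["cy"]],-1)
px=lambda U:(np.array(U)+.5)/1.5625-.5
def tri(a,b):
    r=least_squares(lambda X:np.r_[proj("top",X)-px(a),proj("scene",X)-px(b)],[500,0,80]);return r.x,np.abs(r.fun).max()
E
python3 - <<'E'
from h import *
np.set_printoptions(precision=1,suppress=True)
P=dict(reset=((492,338),(293,353)),start=((529,333),(268,377)),stop=((564,327),(243,403)),mains=((485,288),(330,373)),lamp=((517,284),(310,396)),estop=((558,276),(280,412)),
 panFL=((470,374),(289,336)),panBL=((455,264),(371,374)),panBR=((574,246),(294,460)),panFR=((591,353),(209,414)),
 hoodFL=((174,386),(432,150)),hoodFR=((318,362),(379,186)),hoodBL=((196,303),(487,219)),knobmid=((390,314),(374,295)),cleaner=((407,412),(307,270)))
for k,(a,b) in P.items(): print(k,*tri(a,b))
# console fit: x,y,yaw,row x front, row x back
def con(p):
    x,y,w,rf,rb=p[:5];R=np.array([[np.cos(w),-np.sin(w)],[np.sin(w),np.cos(w)]])
    L=[(rf,65,13),(rf,0,13),(rf,-65,13),(-100,110,0),(100,110,0),(100,-110,0),(-100,-110,0),(rb,p[5],5),(rb,p[5]-58,5)]
    return np.array([[*(np.array([x,y])+R@np.array([a-.15*h,b])),70+.15*a+h] for a,b,h in L])
names="reset start stop panFL panBL panBR panFR mains lamp".split()
def f(p):
    X=con(p);return np.r_[(proj("top",X)-[px(P[k][0]) for k in names]).ravel(),(proj("scene",X)-[px(P[k][1]) for k in names]).ravel()]
r=least_squares(f,[600,-150,0.1,-50,50,65]);print("console",r.x,r.x[2].round(4),np.abs(r.fun).max());print(r.fun.reshape(2,-1,2));print(con(r.x))
E
```

```text
reset [ 494.4 -173.8   70.3] 0.3238823566650524
start [ 496.3 -239.8   70.2] 0.4052914274878958
stop [ 500.5 -303.2   69. ] 0.40867260771915426
mains [ 583.2 -172.9   78.4] 0.09844710993451145
lamp [ 585.7 -229.9   76.5] 0.5920909904711777
estop [ 585.7 -296.   108.4] 0.6565974207813667
panFL [ 438.2 -130.5   39.7] 0.3874685189182401
panBL [ 636.2 -126.2   67. ] 0.3665197332173875
panBR [ 646.1 -337.5   81.8] 1.9067381699575492
panFR [ 453.7 -346.8   47.2] 1.594416416407114
hoodFL [452.8 336.3 230.5] 0.23354173120139876
hoodFR [465.2 118.  258.3] 2.4848629384526078
hoodBL [604.5 331.5 115.2] 0.9493163459497396
knobmid [548.5   0.5 111.7] 0.06249454343779348
cleaner [382.2  -9.5  94.2] 0.6336801832840138
console [ 545.2 -236.4    0.   -45.5   42.    61.7] 0.0471 4.3885317317962915
[[[-0.  -0.6]
  [-0.4 -1. ]
  [ 0.4 -0.8]
  [ 0.5 -1.4]
  [-1.5 -3. ]
  [-0.4 -3.2]
  [ 1.  -0.2]
  [ 0.  -0.4]
  [ 0.1 -0.9]]

 [[-0.5 -1.3]
  [-0.  -1.3]
  [-0.9 -1.4]
  [-0.7 -2.9]
  [ 1.5 -4.4]
  [-1.9  1.7]
  [-4.3 -1.1]
  [-0.1 -0.6]
  [-0.9 -0.7]]]
[[ 494.7 -173.7   76.2]
 [ 497.8 -238.6   76.2]
 [ 500.9 -303.6   76.2]
 [ 440.1 -131.2   55. ]
 [ 639.9 -121.8   85. ]
 [ 650.2 -341.6   85. ]
 [ 450.5 -351.    55. ]
 [ 583.4 -172.9   81.3]
 [ 586.2 -230.8   81.3]]
```

```bash
cat >> h.py <<'E'
from scipy.spatial.transform import Rotation as Rn
np.set_printoptions(precision=2,suppress=True)
def tool(w,tilt=0):  # tool pointing down, yaw w, z leaning forward by tilt
    return Rn.from_euler("z",w).as_matrix()@Rn.from_euler("y",-tilt).as_matrix()@np.diag([-1.,1,-1])
def inc(pos,R):
    from bench import sense
    s=sense();O=np.array(s["orientation"]);p=O.T@(np.array(pos)-s["ee_pos"])/10
    print("inc",p,Rn.from_matrix(O.T@R).as_rotvec(degrees=True),"F",np.array(s["contact_force"]),"pos",np.array(s["ee_pos"]),s["clock"])
E
python3 - <<'E'
from h import *
T=[(174,386),(318,362),(196,303),(316,284)];S=[(432,150),(379,187),(487,219),(435,268)]
def hood(p):
    x,y,w,a=p;Rz=Rn.from_euler("z",w).as_matrix()
    out=[]
    for l,b in((196,110),(196,-110),(0,110),(0,-110)):
        v=Rn.from_euler("y",a).apply([-l,b,8]);out.append(Rz@v+[x,y,112])
    return np.array(out)
f=lambda p:np.r_[(proj("top",hood(p))-px(T)).ravel(),(proj("scene",hood(p))-px(S)).ravel()]
for a0 in(.6,):
    r=least_squares(f,[610,225,.05,a0],loss="soft_l1");print(r.x,f(r.x).reshape(2,-1,2));h=hood(r.x);print(h,h[:2].mean(0))
inc([465,228,290],tool(.05))
E
```

```text
[602.41 229.82   0.04   0.7 ] [[[-1.13 -1.1 ]
  [ 0.97  0.27]
  [-3.99  0.04]
  [ 0.66  0.36]]

 [[-0.14 -3.39]
  [-3.9   4.03]
  [ 0.03 -1.75]
  [ 0.82  2.46]]]
[[453.76 333.9  244.85]
 [462.65 114.08 244.85]
 [603.14 339.94 118.1 ]
 [612.03 120.12 118.1 ]] [458.2  223.99 244.85]
inc [-40.31 -34.98  -9.83] [ -0.06  -0.01 -15.63] F [ 0.18  0.96 -0.15] pos [149.11 658.1  191.3 ] 0.1
```

Call:
arm_command(
  increments=[0,0,-10,0,0,0,0,0,0,-10,0,0,0,0,-40.3,-35,-10,0,0,-15.6,0,-40.3,-35,-10,0,0,-15.6,0,-40.3,-35,-10,0,0,-15.6,0,-40.3,-35,-10,0,0,-15.6,0,-40.3,-35,-10,0,0,-15.6,0,-40.3,-35,-10,0,0,-15.6,0],
)

```text
clock: 0.9
ee_pos: [327.2, 414.6, 291.7]
orientation: [[-0.999, -0.05, -0.0], [-0.05, 0.999, -0.0], [0.0, -0.0, -1.0]]
contact_force: [0.5, 0.3, 0.5]
gripper_width: 33.4
```

```bash
python3 -c "
from h import *
inc([465,228,290],tool(.05))"
```

```text
inc [-12.83 -19.32   0.18] [-0.01 -0.   -0.01] F [0.52 0.28 0.51] pos [327.24 414.58 291.74] 0.9
```

Call:
arm_command(
  increments=[-12.8,-19.3,0,0,0,0,0,-12.8,-19.3,0,0,0,0,0,-12.8,-19.3,0,0,0,0,0,-12.8,-19.3,0,0,0,0,0,-12.8,-19.3,0,0,0,0,0,-12.8,-19.3,0,0,0,0,0,-12.8,-19.3,0,0,0,0,0,-12.8,-19.3,0,0,0,0,0],
)

```text
clock: 1.7
ee_pos: [463.5, 230.7, 291.9]
orientation: [[-0.999, -0.05, -0.0], [-0.05, 0.999, 0.0], [0.0, 0.0, -1.0]]
contact_force: [-0.3, -0.0, -0.2]
gripper_width: 0.4
```

```bash
python3 - <<'E'
from h import *
inc([465,228,240],tool(.05))
from bench import capture
import cv2
a=[cv2.resize(capture(n)["image"][:,:,::-1],(400,300)) for n in("scene","wrist")]
cv2.imwrite("pics/a1.png",cv2.hconcat(a))
E
```

```text
inc [-0.14 -0.28  5.19] [ 0.01 -0.01  0.01] F [-0.27 -0.   -0.2 ] pos [463.52 230.68 291.86] 1.7
```

View pics/a1.png

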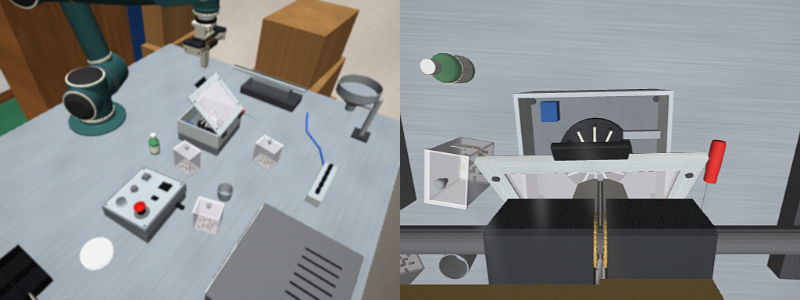

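The wrist view shows the closed tips just inside the hood's front edge, with the tab at (590,150). I'll push down, following the arc a little.

Call:
arm_command(
  increments=[0,0,3,0,0,0,0,0,0,4.5,0,0,0,0,0.2,0,6,0,0,0,0,0.4,0,7.5,0,0,0,0,0.7,0,9,0,0,0,0,1.1,0,10.5,0,0,0,0,1.4,0,12,0,0,0,0,1.7,0,13.5,0,0,0,0],
)

```text
clock: 2.6
ee_pos: [446.7, 229.1, 155.8]
orientation: [[-0.999, -0.049, 0.0], [-0.049, 0.999, 0.0], [-0.0, 0.0, -1.0]]
contact_force: [-0.9, -0.0, 1.0]
gripper_width: 0.8
```

Call:
arm_command(
  increments=[0.2,0,1,0,0,0,0,0.3,0,2,0,0,0,0,0.3,0,2.5,0,0,0,0,0.3,0,2.8,0,0,0,0,0.3,0,2.8,0,0,0,0],
)

```text
clock: 3.1
ee_pos: [444.1, 229.0, 128.9]
orientation: [[-0.999, -0.049, -0.0], [-0.049, 0.999, -0.0], [0.0, -0.0, -1.0]]
contact_force: [-0.3, -0.0, -0.4]
gripper_width: 0.1
```

Call:
arm_command(
  increments=[0,0,0.4,0,0,0,0,0,0,0.7,0,0,0,0,0,0,0.9,0,0,0,0,0,0,0.9,0,0,0,0],
)

```text
clock: 3.5
ee_pos: [443.9, 229.0, 119.7]
orientation: [[-0.999, -0.049, -0.0], [-0.049, 0.999, -0.0], [0.0, -0.0, -1.0]]
contact_force: [-0.3, 0.1, 0.9]
gripper_width: 0.4
```

```bash
python3 - <<'E'
from h import *
from bench import capture
import cv2
inc([444,229,119],tool(.05))
a=[cv2.resize(capture(n)["image"][:,:,::-1],(400,300)) for n in("scene","wrist")]
cv2.imwrite("pics/a2.png",cv2.hconcat(a))
E
```

```text
inc [-0.01  0.    0.07] [-0.01 -0.01 -0.03] F [-0.31  0.13  0.89] pos [443.95 228.96 119.66] 3.5
```

View pics/a2.png

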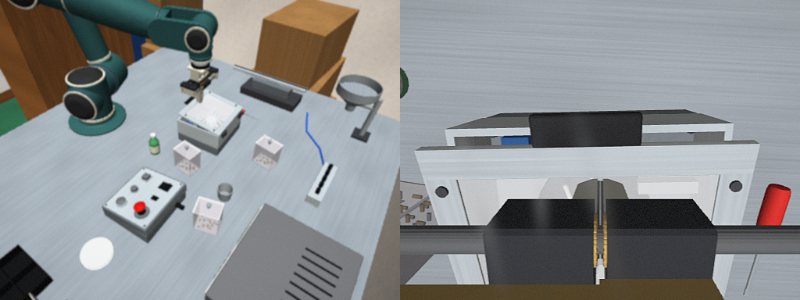

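Call:
arm_command(
  increments=[0,0,0.2,0,0,0,0,0,0,0.4,0,0,0,0,0,0,0.4,0,0,0,0],
)

```text
clock: 3.9
ee_pos: [443.9, 228.9, 115.6]
orientation: [[-0.999, -0.049, -0.0], [-0.049, 0.999, -0.0], [0.0, -0.0, -1.0]]
contact_force: [-0.2, 0.3, -1.2]
gripper_width: 0.8
```

```bash
python3 - <<'E'
from h import *
from bench import capture
import cv2
inc([444,229,119],tool(.05))
s=capture("scene")["image"][100:200,200:333,::-1];t=capture("top")["image"][160:290,90:263,::-1]
w=capture("wrist")["image"][:,:,::-1]
cv2.imwrite("pics/a3.png",cv2.hconcat([cv2.resize(s,(400,300),interpolation=2),cv2.resize(t,(400,300),interpolation=2)]))
cv2.imwrite("pics/w3.png",w)
E
```

```text
inc [-0.01  0.   -0.34] [-0.01 -0.02 -0.03] F [-0.19  0.31 -1.2 ] pos [443.89 228.95 115.61] 3.9
```

View pics/a3.png

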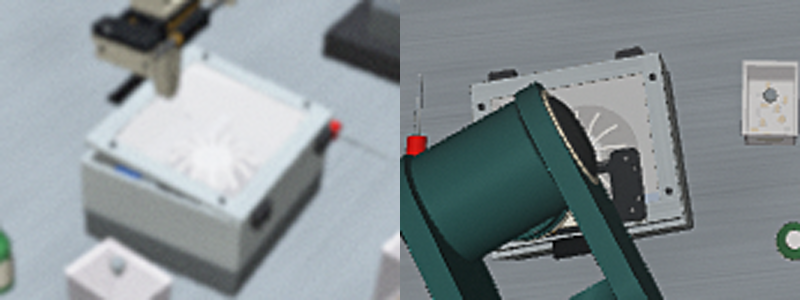

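```bash
python3 - <<'E'
from h import *
print("tcp crop", (proj("scene",np.array([443.9,229,115.6]))-[200,100])*3)
def hood(p,a,h=8):
    x,y,w=p;Rz=Rn.from_euler("z",w).as_matrix()
    return np.array([Rz@Rn.from_euler("y",a).apply([-l,b,h])+[x,y,112] for l,b in((196,110),(196,-110),(0,110),(0,-110))])
for a in(0,.05,.1,.15):print(a,((proj("scene",hood((607,230,.05),a))-[200,100])*3).round(0).tolist())
print("box bottom",((proj("scene",np.array([hood((607,230,.05),0)]))-[200,100])*3).round(0).tolist())
E
```

```text
tcp crop [165.12 113.81]
0 [[188.0, 59.0], [82.0, 154.0], [334.0, 113.0], [238.0, 220.0]]
0.05 [[189.0, 53.0], [82.0, 147.0], [334.0, 113.0], [238.0, 220.0]]
0.1 [[190.0, 46.0], [83.0, 140.0], [334.0, 113.0], [238.0, 220.0]]
0.15 [[191.0, 40.0], [84.0, 134.0], [334.0, 113.0], [239.0, 221.0]]
box bottom [[[188.0, 59.0], [82.0, 154.0], [334.0, 113.0], [238.0, 220.0]]]
```

View pics/w3.png

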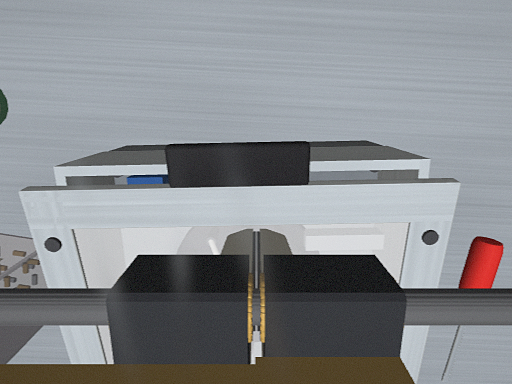

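The images disagree with the reported z: the tips appear about 20 mm higher than ee_pos says, and the hood is still about 0.1 rad open with a visible gap. I'll keep pushing in small steps until the force rises.

Call:
arm_command(
  increments=[0,0,0.4,0,0,0,0,0,0,0.8,0,0,0,0,0,0,1,0,0,0,0,0,0,1,0,0,0,0],
)

```text
clock: 4.45
ee_pos: [443.8, 228.9, 105.4]
orientation: [[-0.999, -0.049, -0.001], [-0.049, 0.999, -0.0], [0.001, -0.0, -1.0]]
contact_force: [0.2, -0.3, 0.4]
gripper_width: 0.4
```

Call:
arm_command(
  increments=[0,0,0.2,0,0,0,0,0,0,0.4,0,0,0,0,0,0,0.4,0,0,0,0],
)

```text
clock: 4.75
ee_pos: [443.9, 228.9, 101.6]
orientation: [[-0.999, -0.049, -0.0], [-0.049, 0.999, -0.0], [0.0, -0.0, -1.0]]
contact_force: [0.0, -0.5, -0.2]
gripper_width: 0.5
```

```bash
python3 - <<'E'
from h import *
from bench import *
import cv2
inc([444,229,119],tool(.05));s=sense();print(s["joint_efforts"],s["wrist_torque"])
c=capture("scene");c2=capture("wrist")
s=c["image"][100:200,200:333,::-1]
cv2.imwrite("pics/a4.png",cv2.hconcat([cv2.resize(s,(400,300),interpolation=2),cv2.resize(c2["image"][:,:,::-1],(400,300))]))
print(c2["R"],c2["t"],c2["fx"],c2["cx"],c2["cy"])
D={"wrist":c2};print(proj("wrist",np.array([[443.9,229,101.6],[443.9,229,121.6]]),D))
E
```

```text
inc [-0.01  0.01 -1.74] [-0.01 -0.01 -0.03] F [ 0.02 -0.46 -0.23] pos [443.94 228.94 101.63] 4.75
[  0.   -40.91 -60.7    0.02   0.02  -0.  ] [-0.01 -0.01  0.  ]
[[-0.05  1.   -0.  ]
 [ 0.97  0.05  0.26]
 [ 0.26  0.01 -0.97]] [-205.94 -445.85  186.74] 340.1319088764657 255.93869418886223 195.4563439680687
[[256.73 228.28]
 [256.8  241.09]]
```

View pics/a4.png

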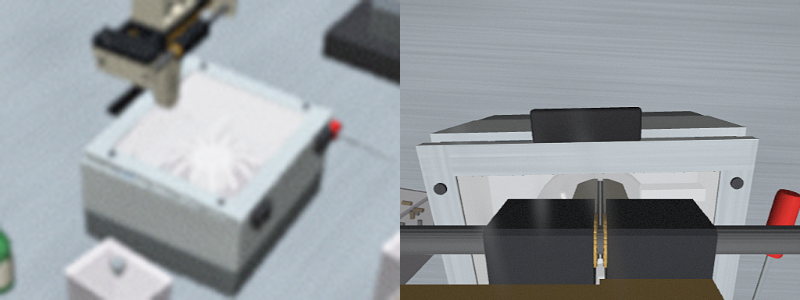

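The hood is nearly shut, about 0.02 rad. The tips' true z is about 20 mm above the reported value. I'll press on to firm resistance.

Call:
arm_command(
  increments=[0,0,0.2,0,0,0,0,0,0,0.4,0,0,0,0,0,0,0.4,0,0,0,0],
)

```text
clock: 5.15
ee_pos: [443.9, 228.9, 97.6]
orientation: [[-0.999, -0.049, -0.0], [-0.049, 0.999, -0.0], [0.0, -0.0, -1.0]]
contact_force: [-0.1, 0.2, -0.4]
gripper_width: 0.8
```

Call:
arm_command(
  increments=[0,0,0.2,0,0,0,0,0,0,0.3,0,0,0,0,0,0,0.3,0,0,0,0],
)

```text
clock: 5.45
ee_pos: [444.0, 229.0, 94.8]
orientation: [[-0.999, -0.049, -0.0], [-0.049, 0.999, -0.0], [0.0, -0.0, -1.0]]
contact_force: [-0.4, 0.3, -0.7]
gripper_width: 0.2
```

```bash
python3 - <<'E'
from h import *
from bench import *
import cv2
s=sense();print(s["joint_efforts"],s["qpos"],s["ee_pos"])
c=capture("scene");c2=capture("wrist")
s=c["image"][100:200,200:333,::-1]
cv2.imwrite("pics/a5.png",cv2.hconcat([cv2.resize(s,(400,300),interpolation=2),cv2.resize(c2["image"][:,:,::-1],(400,300))]))
E
```

```text
[  0.01 -41.02 -60.47   0.03   0.03   0.  ] [ 0.43 -0.23  1.93 -0.    1.44 -1.2 ] [443.95 228.97  94.78]
```

View pics/a5.png

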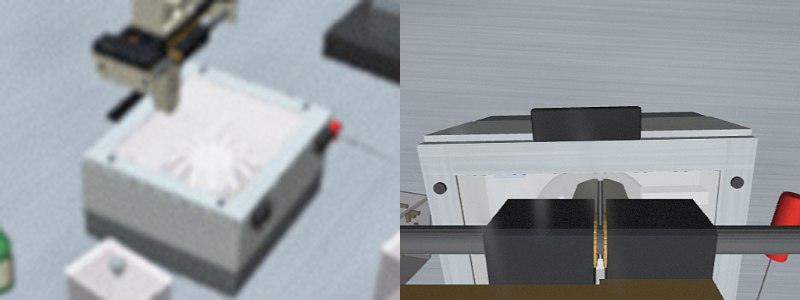

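Call:
arm_command(
  increments=[0,0,0.15,0,0,0,0,0,0,0.2,0,0,0,0,0,0,0.2,0,0,0,0],
)

```text
clock: 5.85
ee_pos: [444.1, 229.0, 93.5]
orientation: [[-0.999, -0.049, 0.0], [-0.049, 0.999, 0.0], [-0.0, 0.0, -1.0]]
contact_force: [-2.1, -1.8, 5.7]
gripper_width: 0.2
```

```bash
python3 - <<'E'
from h import *
from bench import *
s=sense();print(s["joint_efforts"],s["ee_pos"],s["contact_force"])
E
```

```text
[ -0.07 -37.95 -57.92   0.01  -0.71  -0.  ] [444.12 229.05  93.52] [-2.12 -1.77  5.68]
```

Call:
arm_command(
  increments=[0,0,0.15,0,0,0,0,0,0,0.2,0,0,0,0,0,0,0.2,0,0,0,0],
)

```text
clock: 6.15
ee_pos: [444.3, 229.1, 93.3]
orientation: [[-0.999, -0.05, 0.001], [-0.05, 0.999, 0.0], [-0.001, 0.0, -1.0]]
contact_force: [-11.2, -5.9, 25.2]
gripper_width: 0.2
```

The hood hit a hard stop: 25 N while z stayed at a reported 93.3 (its face is at 120, so the offset is about 26 mm). Now I'll retreat upwards and move over the console.

Call:
arm_command(
  increments=[0,0,-5,0,0,0,0,0,0,-10,0,0,0,0,0,-3,-11,0,0,0,0,-9.6,-40.7,-11,0,0,0,0,-9.6,-40.7,-11,0,0,0,0,-9.6,-40.7,-11,0,0,0,0,-9.6,-40.7,-11,0,0,0,0,-9.6,-40.7,-11,0,0,0,0],
)

```text
clock: 6.95
ee_pos: [519.3, -42.0, 201.1]
orientation: [[-0.999, -0.049, 0.001], [-0.049, 0.999, -0.0], [-0.001, -0.0, -1.0]]
contact_force: [0.7, 0.8, -0.1]
gripper_width: 0.5
```

```bash
python3 - <<'E'
from h import *
inc([560,-173,190],tool(.047,.15))
E
```

```text
inc [ -3.42 -13.28   1.11] [ 0.   -8.56  0.14] F [ 0.7   0.83 -0.13] pos [519.27 -42.03 201.08] 6.95
```

Call:
arm_command(
  increments=[-3.4,-13.3,1,0,-8.6,0.1,0,-3.4,-13.3,1,0,-8.6,0.1,0,-3.4,-13.3,1,0,-8.6,0.1,0,-3.4,-13.3,1,0,-8.6,0.1,0,-3.4,-13.3,1,0,-8.6,0.1,0,-3.4,-13.3,1,0,-8.6,0.1,0],
)

```text
clock: 7.55
ee_pos: [559.6, -170.3, 191.0]
orientation: [[-0.988, -0.048, 0.149], [-0.048, 0.999, 0.008], [-0.15, 0.0, -0.989]]
contact_force: [0.5, -0.0, -0.0]
gripper_width: 0.2
```

```bash
python3 - <<'E'
from h import *
from bench import *
import cv2
inc([560,-173,190],tool(.047,.15))
p=np.array(sense()["ee_pos"]);s=capture("scene")["image"];t=capture("top")["image"];w=capture("wrist")
D={"wrist":w}
for n in("scene","top"):
  print(n,proj(n,p),proj(n,p+[0,0,26]))
X=np.array([[494.7,-173.7,76.2],[497.8,-238.6,76.2],[583.4,-172.9,81.3]])
print(proj("wrist",np.vstack([X,p]),D))
u,v=proj("scene",p);u,v=int(u)-70,int(v)-60
u2,v2=proj("top",p);u2,v2=int(u2)-70,int(v2)-60
print(u,v,u2,v2)
f=lambda i:cv2.resize(i[:,:,::-1],(400,300),interpolation=2)
im=cv2.vconcat([cv2.hconcat([f(s[v:v+105,u:u+140]),f(t[v2:v2+105,u2:u2+140])]),cv2.hconcat([f(w["image"]),f(t)])])
cv2.imwrite("pics/a6.png",im)
E
```

```text
inc [-0.01 -0.28  0.1 ] [0.03 0.01 0.07] F [ 0.48 -0.02 -0.02] pos [ 559.58 -170.26  190.98] 7.55
scene [201.28 206.05] [200.33 198.91]
top [316.21 183.61] [317.74 181.3 ]
[[255.87  93.07]
 [178.29  92.9 ]
 [251.98 192.8 ]
 [256.14 227.94]]
131 146 246 123
```

View pics/a6.png

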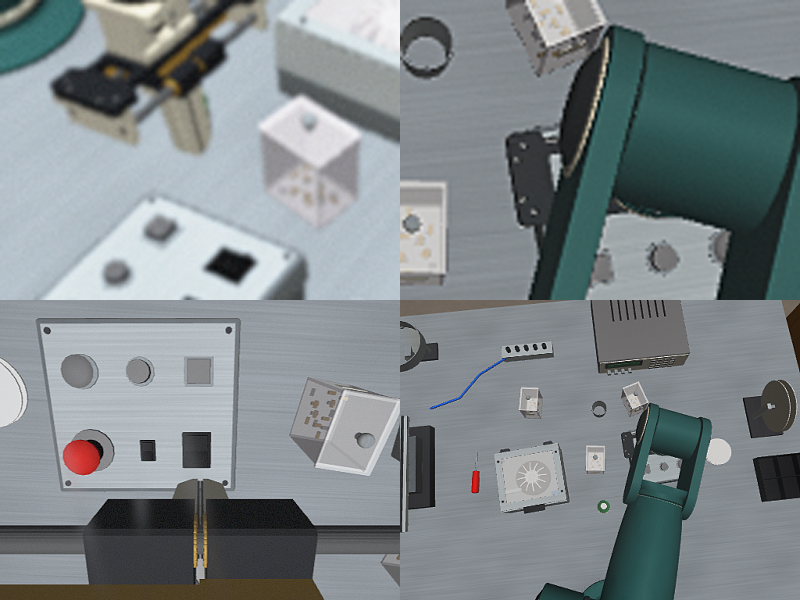

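The wrist view has reset at (199,72) and mains at (196,150) in its quarter, matching the prediction to about 1 px. The scene crop shows the closed tips about 26 mm behind the reported TCP along the tool axis, which agrees with the hood stop. I'll allow for that offset and go above the rocker's far half.

```bash
cat >> h.py <<'E'
C=dict(mains=[596.5,-172.2,85.3],reset=[494.7,-173.7,76.2],start=[497.8,-238.6,76.2])
def go(name,up): # tip `up` mm off the face along the normal; tip lies 26 mm behind the reported TCP
    R=tool(.047,.15);inc(np.array(C[name])+(26-up)*R[:,2],R)
E
python3 - <<'E'
from h import *
from bench import *
D={"wrist":capture("wrist")}
X=np.array([[494.7,-173.7,76.2],[497.8,-238.6,76.2],[500.9,-303.6,76.2],[583.4,-172.9,81.3],[586.2,-230.8,81.3]])
ob=np.array([[254.7,92.2],[179.2,91],[101,92],[251,192],[189.6,192]])
r=least_squares(lambda b:(proj("wrist",X+b,D)-ob).ravel(),[0,0,0]);print("scene shift seen from wrist",r.x,r.fun)
go("mains",30)
E
```

```text
scene shift seen from wrist [-0.41 -0.48 -1.91] [ 0.69  0.02 -0.96  1.05 -0.05 -0.13  0.56 -0.47 -0.2  -0.56]
inc [-2.03 -0.39 10.63] [0.02 0.03 0.11] F [-0.36 -1.08 -0.82] pos [ 559.7  -170.1   191.25] 7.75
```

Call:
arm_command(
  increments=[-2,-0.4,4,0,0,0,0,-2,-0.4,7,0,0,0,0,-2,-0.4,9,0,0,0,0,-2,-0.4,10.6,0,0,0,0,-2,-0.4,10.6,0,0,0,0,-2,-0.4,10.6,0,0,0,0],
)

```text
clock: 8.35
ee_pos: [595.6, -173.2, 90.0]
orientation: [[-0.988, -0.048, 0.15], [-0.048, 0.999, 0.007], [-0.15, -0.0, -0.989]]
contact_force: [0.2, -0.6, 0.6]
gripper_width: 0.3
```

```bash
python3 - <<'E'
from h import *
from bench import *
import cv2
go("mains",0)
s=capture("scene")["image"];w=capture("wrist")["image"]
p=np.array(sense()["ee_pos"]);tip=p-26*tool(.047,.15)[:,2]
print(tip,(proj("scene",tip)-[160,170])*4,(proj("scene",np.array(C["mains"]))-[160,170])*4)
f=lambda i:cv2.resize(i[:,:,::-1],(400,300),interpolation=2)
cv2.imwrite("pics/a7.png",cv2.hconcat([f(s[170:245,160:260]),f(w)]))
E
```

```text
inc [-0.02  0.1   3.08] [0.   0.04 0.06] F [ 0.2  -0.64  0.63] pos [ 595.64 -173.19   90.02] 8.35
[ 592.02 -173.63  116.48] [209.   245.49] [218.68 276.45]
```

View pics/a7.png

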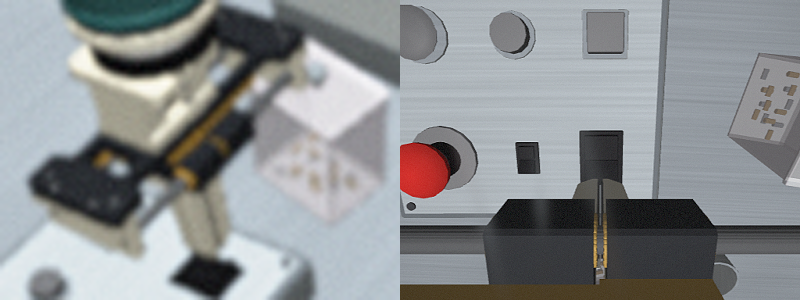

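The tips are seen above the far half of the rocker, in line with it in the wrist view (600,155). I'll descend in stages.

Call:
arm_command(
  increments=[0,0,0.8,0,0,0,0,0,0,1.4,0,0,0,0,0,0,1.8,0,0,0,0,0,0,2,0,0,0,0],
)

```text
clock: 8.85
ee_pos: [598.2, -173.1, 68.6]
orientation: [[-0.988, -0.048, 0.149], [-0.047, 0.999, 0.007], [-0.149, 0.0, -0.989]]
contact_force: [-0.2, -0.2, -0.2]
gripper_width: 0.2
```

Call:
arm_command(
  increments=[0,0,0.2,0,0,0,0,0,0,0.4,0,0,0,0,0,0,0.6,0,0,0,0,0,0,0.6,0,0,0,0],
)

```text
clock: 9.25
ee_pos: [599.9, -173.2, 63.9]
orientation: [[-0.987, -0.048, 0.151], [-0.047, 0.999, 0.007], [-0.151, -0.0, -0.989]]
contact_force: [2.1, 0.2, 2.9]
gripper_width: 0.1
```

Call:
arm_command(
  increments=[0,0,0.15,0,0,0,0,0,0,0.3,0,0,0,0,0,0,0.3,0,0,0,0],
)

```text
clock: 9.55
ee_pos: [600.1, -173.2, 60.8]
orientation: [[-0.987, -0.048, 0.15], [-0.047, 0.999, 0.007], [-0.15, -0.0, -0.989]]
contact_force: [1.8, -0.2, 3.4]
gripper_width: 0.5
```

Call:
arm_command(
  increments=[0,0,0.15,0,0,0,0,0,0,0.3,0,0,0,0,0,0,0.3,0,0,0,0],
)

```text
clock: 9.85
ee_pos: [600.4, -173.2, 60.1]
orientation: [[-0.987, -0.048, 0.151], [-0.047, 0.999, 0.007], [-0.151, -0.0, -0.989]]
contact_force: [-13.3, 3.9, 27.5]
gripper_width: 0.6
```

A hard stop at tip height 85.8 (expected 85.3) with 27 N. I'll retreat and check the rocker before going on.

Call:
arm_command(
  increments=[0,0,-4,0,0,0,0,0,0,-6,0,0,0,0,5,0,-7,0,0,0,0,9.8,0,-7,0,0,0,0,9.8,0,-7,0,0,0,0,9.8,0,-7,0,0,0,0],
)

```text
clock: 10.45
ee_pos: [492.4, -178.4, 112.2]
orientation: [[-0.988, -0.047, 0.15], [-0.046, 0.999, 0.007], [-0.15, -0.0, -0.989]]
contact_force: [1.0, 0.3, -0.5]
gripper_width: 0.6
```

```bash
python3 - <<'E'
from h import *
from bench import *
import cv2
go("reset",10)
s=capture("scene")["image"];w=capture("wrist")["image"];t=capture("top")["image"]
f=lambda i:cv2.resize(i[:,:,::-1],(400,300),interpolation=2)
cv2.imwrite("pics/a8.png",cv2.vconcat([cv2.hconcat([f(s[210:270,150:230]),f(w)]),cv2.hconcat([f(s[90:240,140:340]),f(t)])]))
E
```

```text
inc [0.29 0.46 5.19] [-0.01  0.02 -0.01] F [ 1.03  0.34 -0.47] pos [ 492.35 -178.41  112.16] 10.45
```

View pics/a8.png

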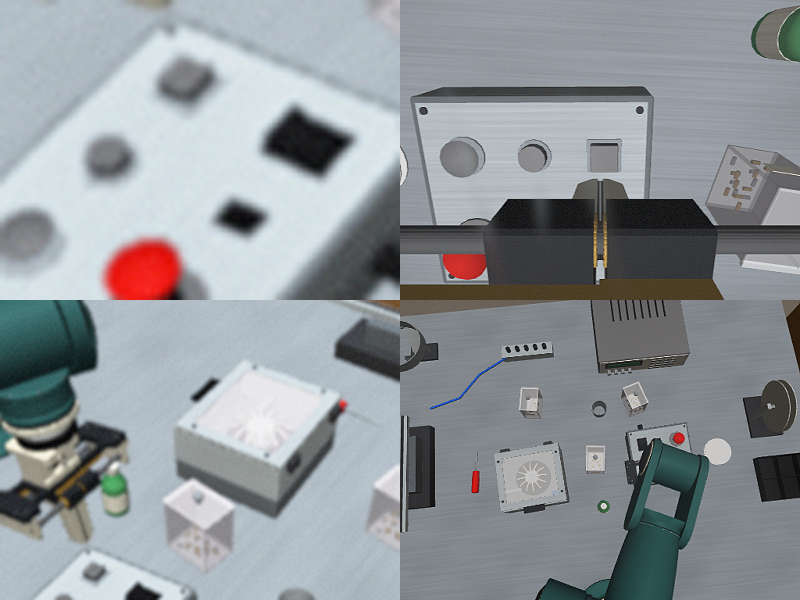

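The scene crop shows the hood shut and flush, and the rocker with no raised far end (310,140). The caps are untouched, and bins, bottle and screwdriver are in place. Next is reset.

Call:
arm_command(
  increments=[0.3,0.5,2,0,0,0,0,0.3,0.5,4,0,0,0,0,0.3,0.5,5.2,0,0,0,0,0.3,0.5,5.2,0,0,0,0,0.3,0.5,5.2,0,0,0,0],
)

```text
clock: 11.1
ee_pos: [497.9, -173.0, 60.5]
orientation: [[-0.988, -0.048, 0.149], [-0.047, 0.999, 0.007], [-0.149, 0.0, -0.989]]
contact_force: [-0.0, 0.1, 0.4]
gripper_width: 0.5
```

```bash
python3 - <<'E'
from h import *
go("reset",0)
E
```

```text
inc [ 0.08 -0.05  1.  ] [ 0.03 -0.01  0.05] F [-0.01  0.14  0.4 ] pos [ 497.89 -173.03   60.52] 11.1
```

Call:
arm_command(
  increments=[0,0,0.5,0,0,0,0,0,0,0.9,0,0,0,0,0,0,1.2,0,0,0,0,0,0,1.4,0,0,0,0,0,0,1.4,0,0,0,0],
)

```text
clock: 11.6
ee_pos: [499.9, -173.0, 46.6]
orientation: [[-0.988, -0.048, 0.15], [-0.047, 0.999, 0.007], [-0.15, -0.0, -0.989]]
contact_force: [1.0, -1.5, 4.8]
gripper_width: 0.5
```

Call:
arm_command(
  increments=[0,0,0.15,0,0,0,0,0,0,0.3,0,0,0,0,0,0,0.3,0,0,0,0],
)

```text
clock: 11.9
ee_pos: [500.3, -173.0, 45.0]
orientation: [[-0.988, -0.048, 0.15], [-0.047, 0.999, 0.007], [-0.15, -0.0, -0.989]]
contact_force: [-10.6, 3.7, 22.0]
gripper_width: 1.0
```

Reset is fully in: 4.8 N along the spring, then 22 N at the stop. Release it and move over start.

Call:
arm_command(
  increments=[0,0,-1,0,0,0,0,0,0,-3.5,0,0,0,0,0,0,-3.5,0,0,0,0,0,-6.5,-3.5,0,0,0,0,0,-6.5,-3.5,0,0,0,0,0,-6.5,-3.5,0,0,0,0],
)

```text
clock: 12.5
ee_pos: [497.4, -239.4, 76.9]
orientation: [[-0.988, -0.046, 0.148], [-0.045, 0.999, 0.008], [-0.148, 0.001, -0.989]]
contact_force: [-0.1, 0.7, 0.2]
gripper_width: 0.4
```

```bash
python3 - <<'E'
from h import *
go("start",10)
E
```

```text
inc [-0.03  0.08  1.68] [ 0.04 -0.07 -0.09] F [-0.14  0.71  0.17] pos [ 497.42 -239.44   76.95] 12.5
```

Call:
arm_command(
  increments=[0,0,1,0,0,0,0,0,0,1.7,0,0,0,0,0,0,2.3,0,0,0,0,0,0,2.8,0,0,0,0,0,0,3.1,0,0,0,0,0,0,3.1,0,0,0,0],
)

```text
clock: 13.1
ee_pos: [502.6, -237.4, 47.1]
orientation: [[-0.988, -0.048, 0.149], [-0.047, 0.999, 0.008], [-0.149, 0.001, -0.989]]
contact_force: [-2.6, 2.8, 3.6]
gripper_width: 0.3
```

Call:
arm_command(
  increments=[0,0,0.15,0,0,0,0,0,0,0.3,0,0,0,0,0,0,0.3,0,0,0,0],
)

```text
clock: 13.4
ee_pos: [503.2, -237.8, 45.2]
orientation: [[-0.988, -0.048, 0.15], [-0.047, 0.999, 0.007], [-0.15, 0.0, -0.989]]
contact_force: [-4.4, 4.0, 10.7]
gripper_width: 0.5
```

Call:
arm_command(
  increments=[0,0,0.15,0,0,0,0,0,0,0.15,0,0,0,0],
)

```text
clock: 13.6
ee_pos: [503.4, -237.8, 45.0]
orientation: [[-0.988, -0.048, 0.15], [-0.047, 0.999, 0.007], [-0.15, -0.0, -0.989]]
contact_force: [-14.8, 9.4, 26.7]
gripper_width: 0.2
```

Call:
arm_command(
  increments=[0,0,-1,0,0,0,0,0,0,-5,0,0,0,0,0,0,-10,0,0,0,0,5,0,-13,0,0,0,0,8,0,-13,0,0,0,0,8,0,-13,0,0,0,0,8,0,-13,0,0,0,0,8,0,-13,0,0,0,0],
)

```text
clock: 14.4
ee_pos: [405.3, -242.6, 159.3]
orientation: [[-0.988, -0.048, 0.149], [-0.047, 0.999, 0.007], [-0.149, 0.0, -0.989]]
contact_force: [-0.7, 0.1, -0.2]
gripper_width: 0.5
```

```bash
python3 - <<'E'
from h import *
from bench import *
import cv2
s0=sense();print(s0["ee_pos"],s0["contact_force"],s0["clock"])
s=capture("scene")["image"];w=capture("wrist")["image"];t=capture("top")["image"]
f=lambda i:cv2.resize(i[:,:,::-1],(400,300),interpolation=2)
cv2.imwrite("pics/a9.png",cv2.vconcat([cv2.hconcat([f(s[200:275,130:230]),f(w)]),cv2.hconcat([f(s),f(t)])]))
E
```

```text
[ 405.29 -242.61  159.27] [-0.74  0.11 -0.24] 14.4
```

View pics/a9.png

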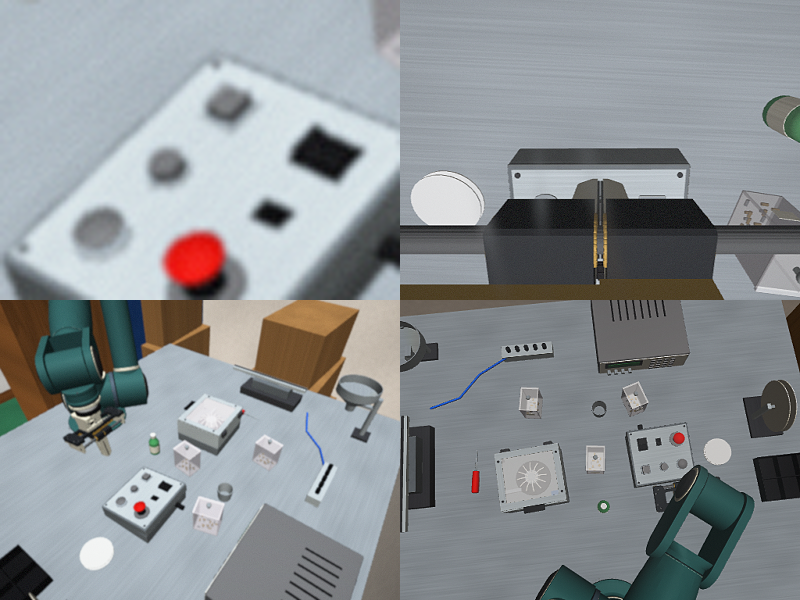

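The final views show the hood shut, the rocker with no raised end at (325,150), the buttons out, every loose thing in its place and the arm clear with about 0 N. Handing in.

```bash
python3 -c "
from bench import *
print(finish_job())"
```

```text
the job is handed in; nothing more can be done
None
```

I ran the start sequence in the order asked and handed it in at about 14.5 s; `finish_job()` gives no verdict.

| Step | What I pressed | Force at the hard stop |
|---|---|---|
| 1 | Hood pushed down until shut | 25 N |
| 2 | Far end of the mains rocker pressed level | 27 N |
| 3 | Reset pressed fully in, then released | 22 N |
| 4 | Start pressed fully in, then released | 27 N |

**Last checks:** the final pictures show the hood flush on its box, the caps out and the loose things standing where they were. The arm is clear, with about 0 N on the tool. Stop, emergency stop and lamp look untouched.

**What disagreed:** with the fingers closed, the real fingertips sat about 26 mm behind the reported TCP. The scene picture and the height at which the hood stopped both showed this. I corrected for it, and the rocker then stopped within 1 mm of its expected height.

**What is less certain:** in the pictures the rocker shows no raised far end, but they are too coarse to read its angle. That it is fully on rests mainly on that stop height and force. Likewise, that reset and start went fully in rests on the force rising well past the 5.4 N spring load while the tip stopped moving.

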